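# Seat the square in the corner of the angle plate and hold it

## Robot

A 6-joint arm with a two-finger parallel gripper is mounted at the origin on a cart in front of the work surface, level with it; the furniture and walls round the work are solid. World frame = base frame: x ahead of the robot, y to its left, z up, the work surface at z = 0. Lengths are in m, angles in rad, forces in N, time in s.
With the tool pointing down it reaches from about 0.275 to 0.875 m from the base axis. Payload 12.5 kg.
Tool frame: the origin (TCP) lies at the very end of the fingers, on their centre line; the grasp point (between the pads) lies 19 mm behind it; z points along the fingers, y is the line along which they close (so a half turn about z gives the same grasp; the last joint's range is limited). The gripper opens to 85 mm and grips with 20 to 120 N. Pads are 22 mm wide; open, the fingers measure 114 mm over their backs; the gripper's body (76 mm by 85 mm) begins 54 mm behind the grasp point. The pads swing forward as they close: fully open they stand 13 mm farther back than shut.
Start: joints at [-0.085, 0.351, 1.652, -0, 1.139, -0.085], TCP at [0.55, 0, 0.231] pointing down, gripper open.
Joint ranges: [-2.75, 2.75], [-0.79, 2.1], [0.01, 2.65], [-1.57, 4.71], [0.07, 3.14], [-2.87, 2.87]. Speed limits (rad/s): [2.22, 2.22, 2.79, 3.14, 3.14, 3.14].

## Interface

Orientations are given as a 3x3 rotation matrix whose columns are the frame's x, y, z axes.
In Python, from bench import manip gives the robot as it stands. Calls block until the motion is done:
- manip.move_ptp(position, orientation): joint-space move of the TCP to a pose.
- manip.move_l(position, attitude=None, max_speed=0.15): straight line of the TCP; attitude=None keeps the orientation; max_speed is the mean speed in m/s.
- manip.move_j(angles): joint-space move.
- manip.set_gripper(opening, effort=None): opening from 0.0 (shut) to 1.0 (fully open); effort is the grip in N (None keeps the last); returns when the fingers have stopped.
- manip.dwell(seconds).
- manip.inverse_kinematics(position, orientation): joint angles nearest the present ones, or None.
- manip.grab_frame(name): name is "scene" or "side" or "wrist"; returns (picture, depth): 400x640x3 uint8, red, green, blue; 400x640 float32, m along the optical axis (not along the pixel's ray), 0 where there is no reading.
- manip.get_calibration(name): a dict with "camera_matrix" (3x3 intrinsics, pixels), "R" (3x3) and "t" (3): a world point X has camera coordinates R X + t. Camera axes: x right, y down, z forward; pixel columns grow to the right and rows downward; lengths in m; the calibration is good to about 2 mm. A picture is of the moment at which its call begins: read the wrist's pose just before it. get_calibration takes no time and is no camera call; for the wrist camera it gives the pose at the moment of the call.
A pose or a line that the arm cannot do raises manip.Unreachable and nothing moves.
- manip.sign_off(): hands the job in; it is judged then, once.
Trained networks look in the newest picture that a camera, given by its name, has taken for a name from the list of things; names that differ only in an ending like _2 or _b are one class to them, and where a whole thing is asked for, a point or a joint stands for the part that bears it (a point fixed in the world has none). Each returns a list of dicts, best first, with "confidence" (0 to 1); they miss things now and then, are a little off and sometimes report something else, mostly with a low value. They report only what shows in the picture. A call takes as long as a camera call.
- manip.look_for(camera, name): "at" ([x, y, z] in m, in world coordinates, good to about 4 mm: the middle of the surface that is visible of it).
Readings, each from a call of its own:
- manip.current_time(): time.
- manip.current_qpos(): joint angles.
- manip.current_joint_vel(): joint speeds.
- manip.current_joint_torque(): joint torques, N m.
- manip.current_ee_pos(): TCP position.
- manip.current_tcp_rot(): TCP orientation.
- manip.current_force(): force on the tool from outside, world axes, zero at the start.
- manip.current_ft_torque(): the same for the moment, N m.
- manip.current_grip_width(): opening from 0.0 (shut) to 1.0 (fully open).
- manip.current_grip_force(): force on a finger pad.
Only numpy, scipy, OpenCV 4.12 (cv2) and the standard library are available. Lean on these libraries where they do the work, as an engineer would, in place of code of your own. Each camera call takes 0.05 s, during which the arm holds its last target. There are 200 camera calls.

## Task

The angle plate is about to be checked with the engineer's square. First take the casting ring off the plate and stand it upright on the paper mixing pad, letting go of it; then pick up the square by its stock, bring it onto the plate and press it firmly into the corner, so that the stock lies flat on the base and the outer edge of the blade and the stock's end lie flush against the upright fence. Finish while still holding the square in the gripper and pressing it both down and against the fence, and leave the plaster jaw model, the pink bottle and the dropper bottle where they stand.

Things in the scene. Friction and masses are not known exactly. Their poses are not given: they have to be found in the camera images.
- angle_plate: grey angle plate, fixed. Base 175 x 120 mm, 12 mm thick (x -80 to +95 mm, y +-60 mm); an upright fence 120 mm wide, 14 mm thick, to 72 mm above the bench stands across its +x end, inner face at x = +60 mm, small ribs behind. Smooth ground faces: friction against the square about 0.25. Origin at the underside; x points at the fence, z up. Place and heading vary.
- corner (a point): middle of the inner corner of the angle plate, where the base's top meets the fence's inner face (axes as the angle plate: x into the fence, y along the corner, z up)
- square: loose steel square, 0.2 to 0.42 kg, standing on its stock on the bench beside the angle plate (either side; the pad on the other). Stock: bar 100 (x) x 24 (y, grasp here) x 22 mm high; blade 22 (x) x 7 (y) mm, upright at the stock's +x end, up to 70 mm above the underside, outer edge flush with that end. Origin: centre of the underside; x to the blade end, z up.
- heel (a point): on the square: the outer corner, middle of the lower edge of its +x end (50 mm from the origin)
- toe (a point): on the square: middle of the lower edge of the stock's -x end
- blade_top (a point): on the square: top of the blade's outer edge, 70 mm above the heel
- ring: plain plaster-white casting ring, an open cylinder 42 mm in diameter and 50 mm tall, standing upright on the angle plate's base. Origin at the centre of its underside, z up along its axis.
- pad: mixing pad, a flat stack of white paper 100 (x) x 76 (y) mm, 12 mm high, fixed to the bench. Origin at the centre of its underside, z up, so its top is at 12 mm.
- jaw_model: plaster jaw model 67 x 66 x 28 mm, loose, on the bench near its front edge; leave it alone
- bottle: pink flat bottle 45 x 52 x 127 mm, loose, on the bench behind and to the right; leave it alone
- dropper: dropper bottle 36 mm in diameter and 100 mm tall with a pointed tip, loose, on the bench behind and to the left; leave it alone

How it is judged:
By the outcome, as a careful person would: the job done as asked, in the order asked, and still so for the second after the job is handed in, while the arm keeps its last pose, push and grip.
It also fails if it takes over 64 s, if anything falls off the work surface, if the arm or the gripper's body presses on something with over 40 N, if the wrist force passes 120 N, or if a joint passes its speed limit or range.

## Working session

There is one attempt and no reset: what is moved stays moved. The work goes in short steps, each a Python script; the robot and the scene stay as the last script left them, time stands still between calls to the robot, and variables do not carry over. Pictures are saved under pics/ and viewed, at most 10 in all, crops included, and the job is handed in when it is done.

```bash
mkdir -p pics; ls; cat > h.py <<'E'
import numpy as np, cv2
from bench import manip as m
def grab(c,fn=None):
    K=m.get_calibration(c); p,d=m.grab_frame(c)
    if fn: cv2.imwrite('pics/'+fn,p[:,:,::-1])
    k=np.array(K['camera_matrix']);R=np.array(K['R']);t=np.array(K['t'])
    v,u=np.mgrid[0:400,0:640]
    P=np.stack([(u-k[0,2])/k[0,0]*d,(v-k[1,2])/k[1,1]*d,d],-1)
    W=(P-t)@R
    W[d<=0]=np.nan
    return p,d,W
def down(a):  # tool down, closing axis y at heading a
    y=np.array([np.cos(a),np.sin(a),0]);z=np.array([0,0,-1.]);x=np.cross(y,z)
    return np.stack([x,y,z],1)
E
python3 - <<'E'
from h import *
for c in ['scene','side','wrist']:
    p,d,W=grab(c,c+'0.png'); np.save('/tmp/'+c+'.npy',W)
    for n in ['angle_plate','corner','square','heel','toe','blade_top','ring','pad','jaw_model','bottle','dropper']:
        r=m.look_for(c,n)
        print(c,n,[(np.round(x['at'],3).tolist(),round(x['confidence'],2)) for x in r[:2]])
print(m.current_time(), m.current_tcp_rot())
E
```

```text
pics
scene angle_plate [([0.568, -0.034, 0.011], 0.89)]
scene corner [([0.57, -0.033, 0.012], 0.78)]
scene square [([0.528, -0.265, 0.024], 0.79)]
scene heel [([0.532, -0.263, 0.02], 0.91)]
scene toe [([0.531, -0.264, 0.026], 0.68)]
scene blade_top [([0.532, -0.267, 0.02], 0.6)]
scene ring [([0.473, 0.248, 0.013], 0.16)]
scene pad [([0.475, 0.248, 0.012], 0.81), ([0.57, -0.031, 0.013], 0.17)]
scene jaw_model [([0.38, -0.027, 0.02], 0.92)]
scene bottle [([0.632, -0.217, 0.068], 0.56)]
scene dropper [([0.647, 0.189, 0.041], 0.91)]
side angle_plate [([0.572, 0.019, 0.013], 0.56)]
side corner [([0.573, 0.024, 0.015], 0.68), ([0.473, 0.266, 0.018], 0.53)]
side square [([0.528, -0.252, 0.018], 0.76)]
side heel [([0.529, -0.25, 0.02], 0.67)]
side toe [([0.534, -0.251, 0.022], 0.88)]
side blade_top [([0.533, -0.246, 0.023], 0.68)]
side ring [([0.556, -0.004, 0.045], 0.72)]
side pad [([0.475, 0.267, 0.018], 0.78)]
side jaw_model [([0.38, 0.006, 0.019], 0.75)]
side bottle [([0.638, -0.182, 0.067], 0.96)]
side dropper []
wrist angle_plate [([0.562, -0.006, 0.009], 0.57)]
wrist corner [([0.564, -0.005, 0.013], 0.81)]
wrist square [([0.519, -0.247, 0.024], 0.57)]
wrist heel [([0.523, -0.245, 0.02], 0.66)]
wrist toe [([0.519, -0.244, 0.02], 0.93)]
wrist blade_top [([0.525, -0.244, 0.024], 0.88)]
wrist ring [([0.562, -0.029, 0.043], 0.94)]
wrist pad [([0.565, -0.005, 0.01], 0.64)]
wrist jaw_model [([0.387, -0.014, 0.011], 0.89)]
wrist bottle [([0.634, -0.176, 0.072], 0.71), ([0.566, -0.028, 0.043], 0.34)]
wrist dropper []
1.8 [[ 4.52655745e-05  9.99999999e-01 -1.77695615e-05]
 [ 9.99999999e-01 -4.52652275e-05  1.95240370e-05]
 [ 1.95232326e-05 -1.77704453e-05 -1.00000000e+00]]
```

View pics/scene0.png

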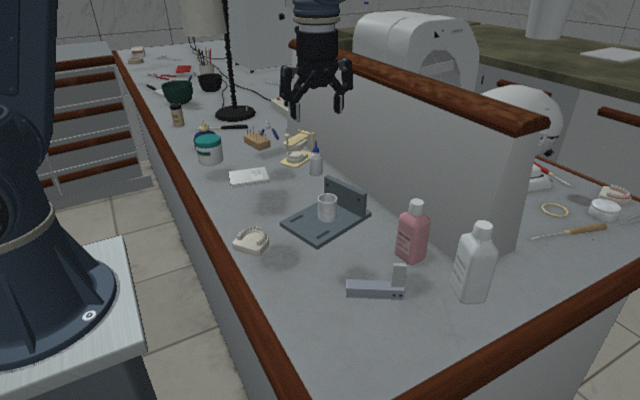

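View pics/side0.png

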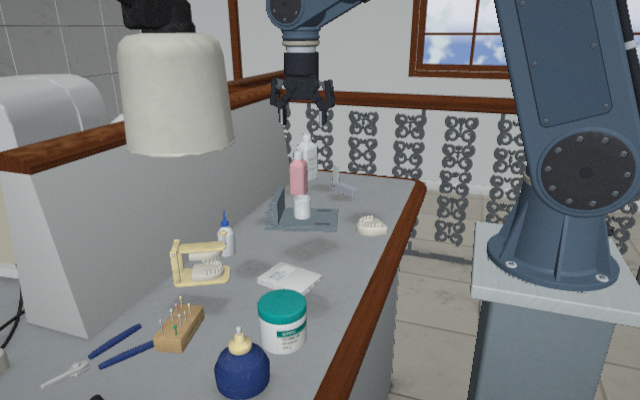

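View pics/wrist0.png

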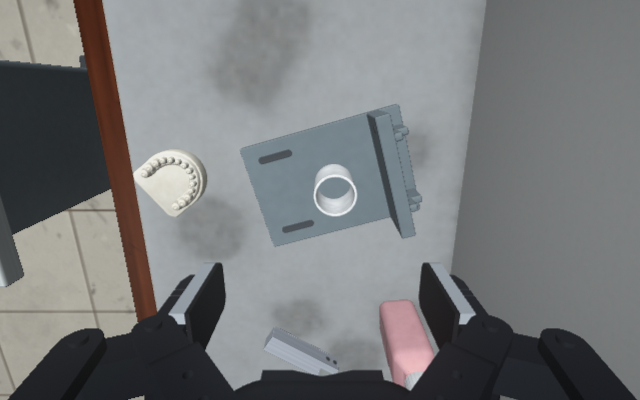

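```bash
cat > a.py <<'E'
from h import *
def rect(P,n):
    r=cv2.minAreaRect(P[:,:2].astype(np.float32)*1000); print(n,len(P),'ctr',np.round(r[0],1),'size',np.round(r[1],1),'ang',round(r[2],1),'z',np.round(np.percentile(P[:,2],[5,50,95])*1000,1))
W=np.load('/tmp/wrist.npy').reshape(-1,3)
def box(W,x0,x1,y0,y1,z0,z1): return W[(W[:,0]>x0)&(W[:,0]<x1)&(W[:,1]>y0)&(W[:,1]<y1)&(W[:,2]>z0)&(W[:,2]<z1)]
rect(box(W,.45,.7,-.12,.12,.007,.09),'plate all')
rect(box(W,.45,.7,-.12,.12,.007,.016),'plate base')
rect(box(W,.58,.7,-.12,.12,.067,.08),'fence top')
B=box(W,.5,.6,-.08,.05,.058,.066);rect(B,'ring top'); print(cv2.minEnclosingCircle(B[:,:2].astype(np.float32)*1000))
for c in ['scene','side','wrist']:
    V=np.load(f'/tmp/{c}.npy').reshape(-1,3)
    for n,b in dict(pad=(.38,.58,.17,.34,.007,.02),padtop=(.4,.56,.19,.32,.0095,.0145),stock=(.42,.6,-.33,-.18,.016,.028),blade=(.42,.6,-.33,-.18,.03,.075),bladetop=(.42,.6,-.33,-.18,.06,.075)).items():
        Q=box(V,*b)
        if len(Q)>5: rect(Q,c+' '+n)
E
python3 a.py
python3 - <<'E'
import cv2
a=cv2.imread('pics/scene0.png')
cv2.imwrite('pics/c1.png',cv2.resize(a[150:320,200:440],None,fx=3.3,fy=3.3,interpolation=2))
E
```

```text
plate all 17144 ctr [561.1 -16.1] size [175.  120.4] ang 15.6 z [11.  12.5 72.2]
plate base 12789 ctr [561.2 -16.1] size [175.  120.3] ang 15.6 z [10.9 12.1 13.4]
fence top 1978 ctr [6.184e+02 1.000e-01] size [ 14.2 119.8] ang 15.7 z [70.5 72.  73.3]
ring top 388 ctr [5.806e+02 4.000e-01] size [93.8 42. ] ang 46.6 z [58.7 61.8 63.2]
((574.94677734375, 6.098915100097656), 48.38246154785156)
scene pad 551 ctr [476.3 259.3] size [ 80.9 100.1] ang 77.2 z [ 9.8 12.3 13.8]
scene padtop 520 ctr [476.3 259.3] size [ 80.9 100.1] ang 77.2 z [10.5 12.4 13.7]
scene stock 652 ctr [ 521.5 -253.6] size [26.9 98.8] ang 57.8 z [17.5 22.  23.9]
scene blade 281 ctr [ 554.  -274.4] size [ 8.8 22.3] ang 58.2 z [31.7 53.  70.5]
scene bladetop 97 ctr [ 554.3 -274.2] size [ 8.1 21.7] ang 57.7 z [60.8 68.  71.1]
side pad 1190 ctr [476.9 259.4] size [ 79.7 102.2] ang 76.4 z [ 9.5 12.5 13.9]
side padtop 1121 ctr [476.7 258.4] size [ 78.3 102.1] ang 76.8 z [11.  12.5 13.8]
side stock 161 ctr [ 521.5 -250.7] size [ 28.9 101.5] ang 58.4 z [16.7 23.1 25.7]
side blade 86 ctr [ 554.1 -272.6] size [10.9 24.5] ang 58.2 z [31.9 52.5 71.4]
side bladetop 27 ctr [ 554.9 -272.4] size [ 9.  23.2] ang 62.0 z [61.3 68.3 72.3]
wrist stock 1262 ctr [ 523.  -253.1] size [25.6 99.9] ang 57.4 z [17.7 22.  23.5]
wrist blade 14 ctr [ 549.9 -267.2] size [6.4 3.4] ang 1.0 z [30.2 31.4 34.2]
```

View pics/c1.png

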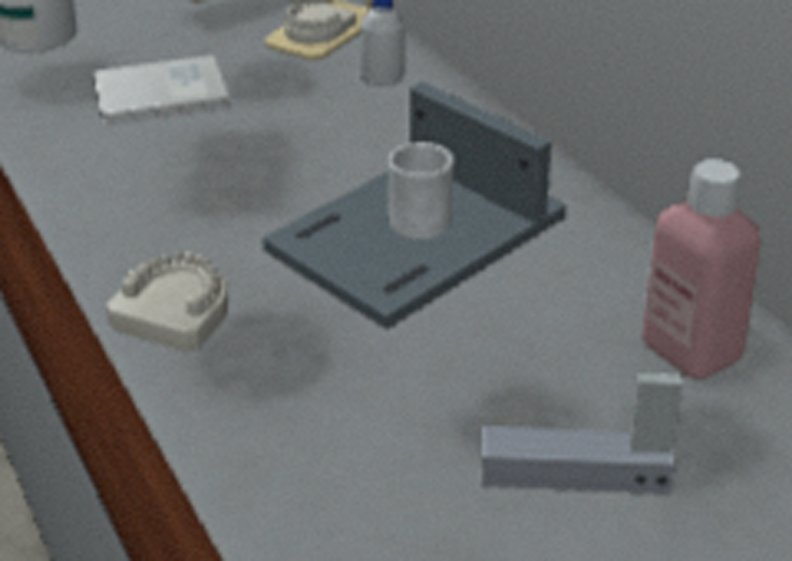

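```bash
cat > b.py <<'E'
from a import *
from scipy.optimize import least_squares
B=box(W,.5,.6,-.08,.05,.0595,.066)
u=np.array([np.cos(.2731),np.sin(.2731)])
B=B[(B[:,:2]-[.6117,-.002])@u<-.02]
f=least_squares(lambda q:np.hypot(B[:,0]-q[0],B[:,1]-q[1])-q[2],[.56,-.03,.02],loss='soft_l1',f_scale=.001)
print('ring',len(B),f.x, cv2.minEnclosingCircle(B[:,:2].astype(np.float32)*1000)); ring=f.x
for c in ['scene','side']:
    V=box(np.load(f'/tmp/{c}.npy').reshape(-1,3),.3,.68,.1,.45,.025,.2)
    V=V[np.hypot(V[:,0]-.4765,V[:,1]-.259)<.13]
    if len(V): rect(V,'near pad '+c); print(V.min(0),V.max(0))
E
python3 b.py | tail -6
```

```text
wrist blade 14 ctr [ 549.9 -267.2] size [6.4 3.4] ang 1.0 z [30.2 31.4 34.2]
ring 335 [ 0.5625751  -0.01821347  0.01982448] ((562.824951171875, -18.463476181030273), 21.12493324279785)
near pad scene 44 ctr [600.4 277.7] size [ 7.9 28.7] ang 11.6 z [64.8 76.6 96.3]
[0.59540454 0.26427214 0.06411572] [0.60606669 0.29248906 0.09753374]
near pad side 75 ctr [600.  281.7] size [ 8.6 26.4] ang 9.8 z [66.1 79.6 96.1]
[0.59515011 0.26908696 0.06489668] [0.60496316 0.29467039 0.0978497 ]
```

```bash
python3 - <<'E'
from h import *
a=np.radians(105.65-180)
R=down(a); 
q=m.inverse_kinematics([.5628,-.0184,.12],R); print(np.round(q,2))
m.move_ptp([.5628,-.0184,.12],R)
m.move_l([.5628,-.0184,.027],R)
m.set_gripper(0.0,30)
print('w',m.current_grip_width(),m.current_grip_force(),m.current_force(),m.current_ee_pos())
m.move_l([.5628,-.0184,.15],R,max_speed=.2)
m.move_ptp([.4767,.259,.15],R)
m.move_l([.4767,.259,.045],R,max_speed=.2)
print('w',m.current_grip_width(),m.current_force(),m.current_time())
m.move_l([.4767,.259,.0275],R,max_speed=.03)
print(m.current_force(),m.current_ee_pos())
m.set_gripper(1.0)
m.move_l([.4767,.259,.16],R,max_speed=.2)
p,d,Wd=grab('wrist','w1.png'); grab('side','s1.png')
V=Wd.reshape(-1,3); V=V[(np.hypot(V[:,0]-.4767,V[:,1]-.259)<.04)&(V[:,2]>.05)&(V[:,2]<.08)]
print('rim',cv2.minEnclosingCircle(V[:,:2].astype(np.float32)*1000),np.percentile(V[:,2],[5,50,95])); print(m.current_time())
a=cv2.imread('pics/s1.png')
cv2.imwrite('pics/c2.png',np.hstack([cv2.resize(a[180:320,200:400],(400,280)),cv2.resize(cv2.imread('pics/w1.png'),(400,280))]))
E
```

```text
[-0.12  0.51  1.71 -0.    0.92  1.18]
w 0.47814211357829034 29.722260979251587 [-0.47044496 -1.27563926  6.86459499] [ 0.56318061 -0.01849145  0.02764493]
w 0.48041460566971894 [ 0.47701381  0.39697016 -0.32774628] 6.7583
[-0.35439024  0.13360372  0.79356996] [0.47655094 0.25897389 0.02737348]
rim ((476.7681579589844, 258.37054443359375), 21.152923583984375) [0.05129003 0.06060286 0.062398  ]
8.9167
```

View pics/c2.png

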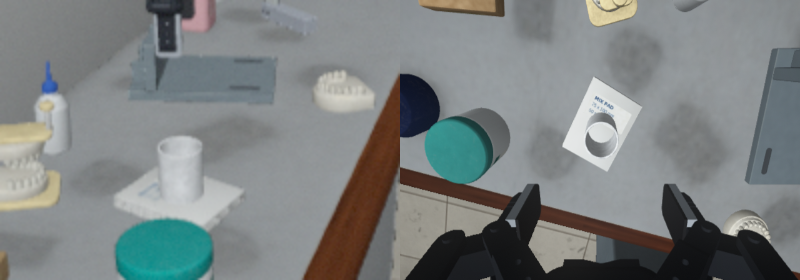

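The ring stands upright in the middle of the pad (left panel at about (180,170)), and the plate is clear. Next is the square, which I'll measure from close above first.

```bash
python3 - <<'E'
from h import *
R=down(np.radians(57.6-180))
# camera offset in tool frame
m.move_ptp([.48,.1,.22],down(np.radians(105.65-180)))
m.move_ptp([.515,-.2,.20],R)
K=m.get_calibration('wrist');Rc=np.array(K['R']);c=-Rc.T@np.array(K['t']);print('cam',c,'axis',Rc[2],m.current_qpos())
p,d,Wd=grab('wrist','w2.png');np.save('/tmp/w2.npy',Wd);V=Wd.reshape(-1,3)
def box(W,x0,x1,y0,y1,z0,z1): return W[(W[:,0]>x0)&(W[:,0]<x1)&(W[:,1]>y0)&(W[:,1]<y1)&(W[:,2]>z0)&(W[:,2]<z1)]
for n,z0,z1 in (('stock',.017,.027),('blade',.03,.08),('btop',.066,.075)):
    Q=box(V,.42,.6,-.35,-.17,z0,z1)
    if len(Q)>5:print(n,len(Q),cv2.minAreaRect(Q[:,:2].astype(np.float32)*1000),np.median(Q[:,2]))
print(m.current_time())
E
```

```text
cam [ 0.58210829 -0.24174382  0.34257782] axis [-0.26003201  0.16423705 -0.95153011] [-4.52381414e-01  3.89694177e-01  1.67865867e+00  2.82546925e-04
  1.07368284e+00  1.68139448e+00]
stock 2332 ((523.3987426757812, -253.67945861816406), (24.30359649658203, 99.42047119140625), 57.506160736083984) 0.02197848638763413
blade 441 ((556.8119506835938, -274.8235168457031), (7.193841457366943, 21.607213973999023), 57.802547454833984) 0.0693835200456923
btop 287 ((556.7273559570312, -274.8045349121094), (7.143404483795166, 21.398334503173828), 57.6777458190918) 0.06997821910044022
10.8417
```

View pics/w2.png

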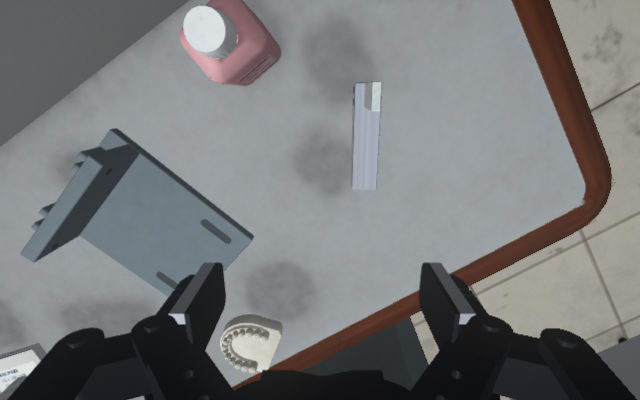

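```bash
python3 - <<'E'
from h import *
R=down(np.radians(57.55-180))
g=[.515,-.2483]
m.move_ptp(g+[.09],R)
m.set_gripper(0.65,100)
m.move_l(g+[.03],R)
m.move_l(g+[.003],R,max_speed=.05)
print(m.current_force(),m.current_ee_pos())
m.set_gripper(0.0,100)
print('w',m.current_grip_width(),m.current_grip_force(),m.current_force(),m.current_ee_pos())
m.move_l(g+[.02],R,max_speed=.05)
print(m.current_force(),m.current_ft_torque())
m.move_l(g+[.12],R)
print('w',m.current_grip_width(),m.current_force(),m.current_ft_torque())
p,d,Wd=grab('scene','sc2.png');np.save('/tmp/sc2.npy',Wd)
p,d,Wd=grab('wrist','w3.png');np.save('/tmp/w3.npy',Wd)
print(m.current_time())
a=cv2.imread('pics/sc2.png')[140:320,300:520];b=cv2.imread('pics/w3.png')
cv2.imwrite('pics/c3.png',np.hstack([cv2.resize(a,(440,360)),cv2.resize(b[:,160:480],(288,360))]))
E
```

```text
[ 0.43953693  0.12694797 -0.08450361] [ 0.51505278 -0.24830698  0.00298264]
w 0.2557915955579215 98.87381672859192 [-2.0292264   0.82811767  5.36609648] [ 0.51517895 -0.248407    0.00359821]
[-0.73700021  0.83304545 -2.36773046] [ 0.05521322 -0.01954346  0.01402389]
w 0.251606529280564 [-0.24525464  0.30595117 -2.83302423] [ 0.03723486  0.0316106  -0.02776149]
14.85
```

View pics/c3.png

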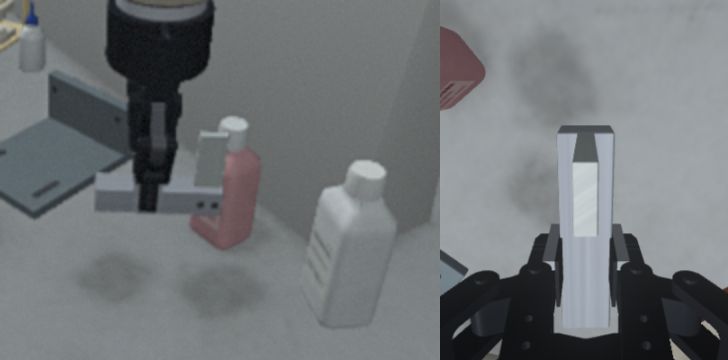

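```bash
cat >> h.py <<'E'
th=np.radians(15.65);u=np.array([np.cos(th),np.sin(th),0]);vv=np.array([-np.sin(th),np.cos(th),0])
C=np.array([.6117,-.002,.012]);RT=down(th+np.pi/2-np.pi)
def tcp(gap,dz): # gap heel-fence, dz underside above base
    return C-(.060+gap)*u+np.array([0,0,.003+dz])
def st():
    f=m.current_force();t=m.current_ft_torque();e=m.current_ee_pos()-tcp(0,0)
    print('F u/v/z',np.round([f@u,f@vv,f[2]],1),'T',np.round([t@u,t@vv,t[2]],2),'pos err mm u/v/z',np.round([e@u*1e3,e@vv*1e3,e[2]*1e3],2)); return f
E
python3 - <<'E'
from h import *
m.move_l([.515,-.2483,.14])
m.move_ptp(tcp(.015,.11),RT)
m.move_l(tcp(.015,.03),RT); st()
m.move_l(tcp(.015,.004),RT,max_speed=.05); st()
p,d,Wd=grab('scene','sc3.png');p,d,Ww=grab('wrist','w4.png')
dz=.004
while dz>-.012:
    dz-=.0005; m.move_l(tcp(.015,dz),RT,max_speed=.02); f=m.current_force()
    if f[2]>6: break
print('dz',dz); st()
print(m.current_time())
a=cv2.imread('pics/sc3.png')[140:280,240:430];b=cv2.imread('pics/w4.png')
cv2.imwrite('pics/c4.png',np.hstack([cv2.resize(a,(480,360)),cv2.resize(b[:,160:480],(288,360))]))
E
```

```text
F u/v/z [ 0.7  0.3 -1.1] T [0.   0.04 0.02] pos err mm u/v/z [-14.66  -0.69  30.6 ]
F u/v/z [-0.1 -0.4 -2.9] T [-0.01  0.02  0.04] pos err mm u/v/z [-14.97   0.04   3.95]
dz 0.0
F u/v/z [-3.   0.3  8.1] T [ 0.23  0.46 -0.02] pos err mm u/v/z [-14.82  -0.06   0.6 ]
19.4917
```

View pics/c4.png

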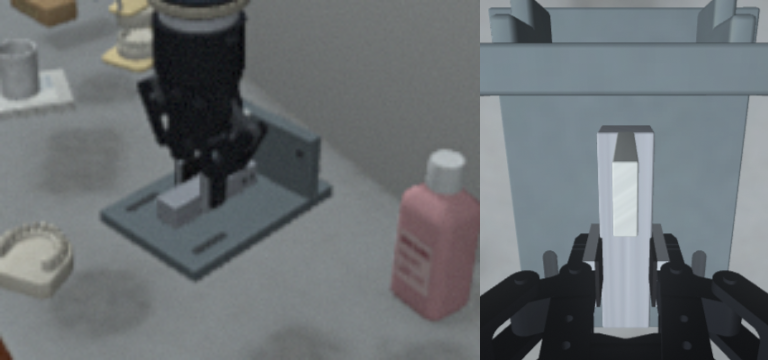

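The stock sits on the base, square to the fence, with contact at the expected height. Next I slide it into the fence under force feedback.

```bash
python3 - <<'E'
from h import *
m.move_l(tcp(.004,0),RT,max_speed=.02); st()
g=.004
while g>-.008:
    g-=.0005; m.move_l(tcp(g,0),RT,max_speed=.02); f=m.current_force()
    if -f@u>14: break
print('g',g); st()
dz=0.
while dz>-.006:
    dz-=.0005; m.move_l(tcp(g,dz),RT,max_speed=.02); f=m.current_force()
    if f[2]>22: break
print('dz',dz); st()
while g>-.012 and -(m.current_force()@u)<22:
    g-=.0005; m.move_l(tcp(g,dz),RT,max_speed=.02)
print('g',g); m.dwell(.3); st(); print(m.current_grip_width(),m.current_time())
p,d,W=grab('wrist','w5.png');np.save('/tmp/w5.npy',W)
p,d,W=grab('scene','sc5.png');np.save('/tmp/sc5.npy',W)
a=cv2.imread('pics/sc5.png')[140:280,240:430];b=cv2.imread('pics/w5.png')
cv2.imwrite('pics/c5.png',np.hstack([cv2.resize(a,(480,360)),cv2.resize(b[:220,200:440],(392,360))])[:,:800])
E
```

```text
F u/v/z [-0.7 -0.3  5.9] T [ 0.12  0.11 -0.02] pos err mm u/v/z [-3.46 -0.21  0.59]
g -0.003
F u/v/z [-17.2  -2.5  16.2] T [-0.38  2.43  0.02] pos err mm u/v/z [ 1.06 -0.11  0.59]
dz -0.0005
F u/v/z [-19.   -0.9  25.5] T [-0.24  2.85  0.01] pos err mm u/v/z [ 1.06 -0.13  0.56]
g -0.004
F u/v/z [-24.6  -2.7  29. ] T [-0.49  3.71  0.02] pos err mm u/v/z [ 1.1  -0.11  0.57]
0.261397166704452 24.7417
```

View pics/c5.png

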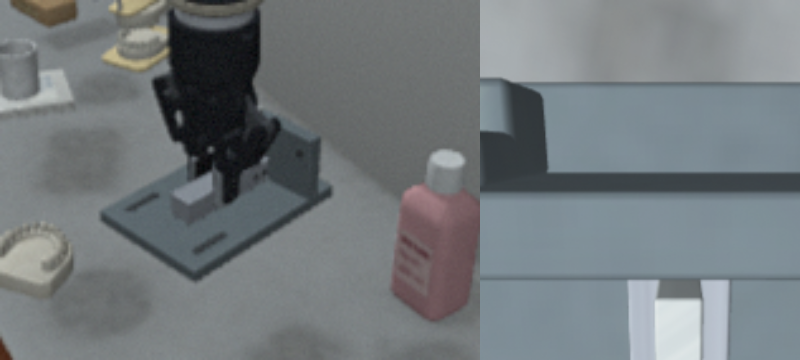

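```bash
python3 - <<'E'
from h import *
for c in ['w5','sc5']:
    V=np.load(f'/tmp/{c}.npy').reshape(-1,3); V=V[np.isfinite(V[:,0])]; L=np.stack([(V-C)@u,(V-C)@vv,V[:,2]-.012],1)*1e3
    S=L[(abs(L[:,1])<10)&(L[:,0]<5)&(L[:,0]>-102)&(L[:,2]>19)&(L[:,2]<26)]
    for a,b in ((-102,-85),(-85,-65),(-45,-25),(-22,2)):
        q=S[(S[:,0]>a)&(S[:,0]<b)]; print(c,a,b,len(q),np.round(np.median(q,0),2) if len(q) else '')
    B=L[(abs(L[:,1])<6)&(L[:,0]>-35)&(L[:,0]<8)&(L[:,2]>64)&(L[:,2]<78)]
    if len(B): print('bladetop',len(B),np.round(np.percentile(B,[2,50,98],axis=0),1).tolist())
    if len(B)>20:print(cv2.minAreaRect(B[:,:2].astype(np.float32)))
    F=L[(abs(L[:,1])<55)&(L[:,0]>-5)&(L[:,0]<20)&(L[:,2]>57)&(L[:,2]<63)]
    if len(F): print('fence',np.round(np.percentile(F,[1,50,99],axis=0),1).tolist())
st(); print(m.current_time())
E
```

```text
w5 -102 -85 1119 [-92.05  -0.23  22.01]
w5 -85 -65 1750 [-74.76   0.16  22.05]
w5 -45 -25 988 [-34.65   5.71  22.08]
w5 -22 2 809 [-14.96   5.43  22.06]
bladetop 2552 [[-20.9, -4.2, 65.9], [-9.2, -0.8, 70.0], [0.3, 2.5, 71.3]]
((-10.643392562866211, -0.8633098602294922), (7.035286903381348, 22.586116790771484), 89.93816375732422)
fence [[0.3, -53.9, 58.1], [7.6, -0.1, 60.0], [14.1, 53.9, 61.5]]
sc5 -102 -85 46 [-94.88  -0.88  22.26]
sc5 -85 -65 47 [-75.7    0.95  22.35]
sc5 -45 -25 0 
sc5 -22 2 5 [-3.26 -8.77 22.22]
bladetop 3 [[-20.9, -2.2, 64.6], [-2.1, -1.9, 69.2], [-1.6, 1.4, 70.1]]
fence [[-2.2, -53.6, 57.3], [5.9, -33.9, 60.1], [13.2, 5.5, 61.9]]
F u/v/z [-24.9  -2.1  29.3] T [-0.52  3.7  -0.03] pos err mm u/v/z [ 1.07 -0.09  0.55]
24.8417
```

```bash
python3 -c "
from h import *
print(m.sign_off())"
```

```text
the job is handed in; nothing more can be done
None
```

The job is handed in at about 25 s: the ring stands upright and released on the mixing pad, and the square, still gripped, lies flat on the base and flush with the fence, pressed with about 29 N down and 25 N into the fence; I never moved the jaw model or either bottle.

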